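# Check a robot base's wheel bearings, load its batteries and close the bay

## Robot

A 6-joint arm with a two-finger parallel gripper is mounted at the origin on the work surface. World frame = base frame: x ahead of the robot, y to its left, z up, the work surface at z = 0. Lengths are in mm, angles in rad, forces in N, time in s.
With the tool pointing down it reaches from about 350 to 950 mm from the base axis. Payload 17.4 kg.
Tool frame: the origin (TCP) lies at the very end of the fingers, on their centre line; the grasp point (between the pads) lies 19 mm behind it; z points along the fingers, y is the line along which they close (so a half turn about z gives the same grasp; the last joint's range is limited). The gripper opens to 93 mm and grips with 3 to 60 N. Pads are 15 mm wide; open, the fingers measure 128 mm over their backs; the gripper's body (75 mm by 188 mm) begins 65 mm behind the grasp point.
Start: joints at [-0.038, 0.116, 1.442, -0, 1.584, -0.038], TCP at [675.005, -0.009, 218.646] pointing down, gripper open.
Joint ranges: [-2.83, 2.83], [-0.83, 2.19], [0.07, 2.5], [-1.14, 4.28], [0.01, 3], [-2.97, 2.97]. Speed limits (rad/s): [1.89, 1.89, 2.22, 3.14, 3.14, 3.14].

## Interface

Orientations are given as a rotation vector (axis times angle).
In Python, from workcell import * gives the robot as it stands.
- The arm moves only by the tool play_rows, never from a script. Its argument "deltas" is text: rows parted by semicolons, each of 7 numbers parted by spaces: the finger opening in mm, from 0 to 93, then the shift along the tool's x, y, z in units of 30 mm (1.0 is 30 mm), then the turn, a rotation vector about the tool's x, y, z in units of 6 degrees (1.0 is 6 degrees). A call has 1 to 20 rows; each row is the pose to reach, as a shift and turn from the pose commanded when the call began, along the tool's axes at that moment; what a row does not reach only later rows make up. A row lasts 1/8 s, in which the tool goes at most 62.5 mm and 10.7 degrees, less where a joint would pass 70% of its speed; a pose out of reach is approached as far as the arm can. A call with a gripper value outside its range is refused whole. The fingers move at their own pace and stop on an object; "newtons" is the grip in N (left out, the last holds). Time passes only in rows, so rows that repeat a pose let the fingers close. It gives the time, the measured TCP pose, the force, the opening and the grip force at its end, in the units of the state.
- state(): the state, without advancing time (a new reading comes with each control period).
- get_image(name): name is "scene" or "side" or "wrist"; returns a dict with "frame" (400x640x3 uint8, blue, green, red), "fov_y" (degrees; the focal length in pixels is half the picture's height over the tangent of half this angle, whatever the lens; pixels are square), "cx", "cy" (the principal point, pixels), "dist" ([k1, k2, p1, p2, k3] as OpenCV has them; the pictures are not rectified), "R" (3x3) and "t" (3): a world point X has camera coordinates R X + t. Camera axes: x right, y down, z forward; pixel columns grow to the right and rows downward; lengths in mm; the calibration is good to about 2 mm. A picture is of the moment at which its call begins. There is no depth.
- job_done(): hands the job in; it is judged then, once.
Trained networks look in a picture, given as the dict that the camera call returned (one of the last four; its "shot" number tells which), for a name from the list of things; names that differ only in an ending like _2 or _b are one class to them, and where a whole thing is asked for, a point or a joint stands for the part that bears it (a point fixed in the world has none). Each returns a list of dicts, best first, with "score" (0 to 1); they miss things now and then, are a little off and sometimes report something else, mostly with a low value. They report only what shows in the picture. A call takes as long as a camera call. They do not tell look-alikes from the thing itself.
- cut_out(picture, query): "region" (400x640 bool, what is visible of it) and "point" ([column, row] in pixels, amid what is visible of it).
The state is a dict: "time_s": time; "joints": joint angles; "qvel": joint speeds; "joint_torque": joint torques, N m; "ee_pos": TCP position; "ee_rot": TCP orientation; "force": force on the tool from outside, world axes, zero at the start; "wrist_torque": the same for the moment, N m; "width": opening from 0.0 (shut) to 1.0 (fully open); "finger_force": force on a finger pad.
Only numpy, scipy, OpenCV 4.12 (cv2) and the standard library are available. Lean on these libraries where they do the work, as an engineer would, in place of code of your own. Each camera call takes 0.05 s, during which the arm holds its last target. There are 200 camera calls.

## Task

The robot base lies underside up on the repair bench with its battery bay open. First feel both drive wheels for bearing play while the bay is still empty: take the left wheel by the top of its tyre and rock it outwards and then inwards, right to the stops, then do the same with the right wheel. After that put every battery pack on the mat fully home in a pocket of the bay, its cut-away corner at the pocket's corner block, and last set the cover on the bay's rim so that it is seated and level; do not disturb the other things on the bench.

Things in the scene. Friction and masses are not known exactly. Their poses are not given: they have to be found in the camera images.
- base: Mobile robot base under repair: grey chassis 328 x 254 mm, underside up, fixed. Origin: centre of its footprint on the bench; x along its long side, y towards the left wheel, z up; yaw within 0.3. Its upturned underside (deck) is 105 mm up; a drive wheel stands out of it at y +93 and at y -93 mm, the open battery bay is between them. Two ball castors at x +-143 mm stand 19 mm out of the deck
- bay_rim (a point): Centre of the mouth of the battery bay at the height of its rim (111 mm above the bench, 6 mm above the deck); axes as the base. Inside, the bay is 234 (x) x 80 (y) mm; the aluminium rim round it is 5 mm wide; the floor is 51 mm below the rim
- left_play (a joint): Rocking of the left wheel (arm's left, +y) on its axle, rad: positive = the wheel's top leans outwards, away from the bay; negative = inwards. Free play from -0.12 to +0.12, about 6 mm each way at the top of the tyre; under 1 N moves it, it stays where it is left and comes up hard against the stops. Starts within 0.04 of upright
- left_wheel_top (a point): Highest point of the left tyre, about 147 mm above the bench; leans with the wheel. Wheel 100 mm in diameter; its balloon tyre is a round ring 22 mm thick, widest (along the base's y) 11 mm below this point. Axle along y, 50 mm below; deck 42 mm below; 28 mm clear on both sides. A light pinch (5 to 10 N), or fingers just clear, lets it lean; a hard grip binds it. It spins only stiffly
- right_play (a joint): Rocking of the right wheel (-y), as for the left: positive = its top leans outwards, away from the bay; -0.12 to +0.12
- right_wheel_top (a point): Highest point of the right wheel's tyre, as for the left wheel
- cover: Loose bay cover, right way up: grey plate 254 (x) x 100 (y) x 4 mm, 0.25 kg. Origin: centre of its underside at the foot of the bead. A rubber bead (outside 229 x 75 mm, 5 mm deep) below the plate drops into the bay's mouth with 2.5 mm to spare; home, the origin is 5 mm below bay_rim. Black bar handle along x, 80 x 14 (y) mm, from 23 to 34 mm above the origin. Half a turn makes no difference
- pack1: Black battery pack on the blue mat, outline 36 (x) x 62 (y) mm, 40 mm high, 0.18 kg, turned up to 2 rad either way. Origin: centre of that outline at the underside, z up. Its corner at +x +y is cut away over the full height, 12 (x) x 16 (y) mm, so the sides to grip across x are full from y -31 to +15. Two or three packs are present, all alike; any may go in any pocket
- pack1_key (a point): Middle of the cut-away corner of pack1, at its underside: x +12, y +23 mm from its origin
- pack2: Battery pack like pack1
- pack2_key (a point): Middle of the cut-away corner of pack2, at its underside: x +12, y +23 mm from its origin
- pack3: Battery pack like pack1
- pack3_key (a point): Middle of the cut-away corner of pack3, at its underside: x +12, y +23 mm from its origin
- pocket1 (a point): Centre of pocket 1 on the bay's floor, where a seated pack's origin lies. Three pockets in a row along the base's x, 68 mm apart; round-topped ribs 15 mm high leave 39 x 65 mm; a block 16 mm high fills the +x +y corner, so a pack goes home only with its axes as the base's. Seated packs are 32 mm apart, 31 mm from the end walls, tops 11 mm below the rim
- pocket1_key (a point): The block in the corner of pocket 1, at the floor: x +12, y +23 mm from its centre
- pocket2 (a point): Centre of pocket 2, like pocket1
- pocket2_key (a point): The block in the corner of pocket 2, at the floor: x +12, y +23 mm from its centre
- pocket3 (a point): Centre of pocket 3, like pocket1
- pocket3_key (a point): The block in the corner of pocket 3, at the floor: x +12, y +23 mm from its centre
- spool: a spool of solder wire, 52 mm across and 40 high: not part of the job
- tip_cleaner: a round steel tip cleaner with brass wool, 72 mm across and 50 high: not part of the job
- driver: a screwdriver lying down, 160 mm: not part of the job
- solvent: a clear bottle with a blue cap, 48 mm across, 120 high: not part of the job
- meter: a yellow hand multimeter lying flat, 80 x 150 x 45 mm: not part of the job
There are look-alikes about, which are no part of the job. What is shaped like the pack2 but orange is not meant.

How it is judged:
By the outcome, as a careful person would: the job done as asked, in the order asked, and still so for the second after the job is handed in, with the robot touching nothing.
Of pack1, pack2, pack3 only 2 to 3 are there at a start; the rules pass over those that are not, and their reading is None.
At some moment in a run one of pack1, pack2, pack3, cover may be knocked a few centimetres aside while the robot is not near it.
It also fails if it takes over 208 s, if anything falls off the work surface, if the arm or the gripper's body presses on something with over 40 N, if the wrist force passes 120 N, or if a joint passes its speed limit or range.

## Working session

There is one attempt and no reset: what is moved stays moved. The work goes in short steps, Python scripts to look and compute and a tool call to move; the robot and the scene stay as the last step left them, time stands still between calls to the robot, and variables do not carry over. Pictures are saved under pics/ and viewed, at most 14 in all, crops included, and the job is handed in when it is done.

Besides the shell and the picture viewer there is one more tool, called after "Emit:" as a command line: name --argument value ..., lists and objects as JSON in quotes. play_rows: Moves the arm, as the interface text tells. Its arguments: {"type":"object","properties":{"deltas":{"type":"string"},"newtons":{"type":"number"}},"required":["deltas"]}

```bash
ls; mkdir -p pics; cat > h.py <<'E'
from workcell import *
import numpy as np, cv2
from scipy.spatial.transform import Rotation as Ro
def K(p):
    f=200/np.tan(np.radians(p["fov_y"])/2); return np.array([[f,0,p["cx"]],[0,f,p["cy"]],[0,0,1]])
def ray(p,uv,z):
    n=cv2.undistortPoints(np.array(uv,float).reshape(-1,1,2),K(p),np.array(p["dist"],float)).reshape(-1,2)
    R=np.array(p["R"]);t=np.array(p["t"]);c=-R.T@t
    d=np.c_[n,np.ones(len(n))]@R
    return c+d*((z-c[2])/d[:,2])[:,None]
def proj(p,X):
    return cv2.projectPoints(np.array(X,float).reshape(-1,1,3),cv2.Rodrigues(np.array(p["R"],float))[0],np.array(p["t"],float),K(p),np.array(p["dist"],float))[0].reshape(-1,2)
E
python3 - <<'E'
from h import *
print({k:v for k,v in state().items()})
for n in("scene","side","wrist"):
    p=get_image(n); cv2.imwrite(f"pics/{n}0.png",p["frame"]); R=np.array(p["R"]); print(n,-R.T@np.array(p["t"]),R[2],p["fov_y"])
    for q in ["base","cover","pack1","bay_rim","left_wheel_top","right_wheel_top","pack1_key","pocket1"]:
        try: print(q,[(round(d["score"],2),np.round(d["point"]).tolist(),int(d["region"].sum())) for d in cut_out(p,q)])
        except Exception as e: print(q,e)
E
```

```text
pics
{'time_s': 0.0, 'joints': array([-3.78052948e-02,  1.16464437e-01,  1.44229885e+00, -2.85436823e-05,
        1.58401210e+00, -3.78010424e-02]), 'qvel': array([-0.00029078,  0.00022487,  0.00239203, -0.00106158,  0.00045202,
        0.00099149]), 'joint_torque': array([-2.39607485e-03, -7.21266031e+01, -6.22611737e+01,  7.77577632e-02,
        2.38535833e-02, -2.17692599e-05]), 'ee_pos': array([ 6.74776373e+02, -1.26821692e-02,  2.17898864e+02]), 'ee_rot': array([-2.22084683e+00, -2.22083658e+00,  1.29562827e-03]), 'force': array([ 0.41877964, -0.4669331 , -0.24704375]), 'wrist_torque': array([-0.07728082, -0.01347748, -0.00336059]), 'finger_force': 0.0, 'width': 1.0014468691609908}
scene [1298.07861457  769.5430238  1356.48563146] [-0.44667993 -0.4742504  -0.75865908] 44.20395401507824
base [(0.65, [360.0, 241.0], 7898)]
cover [(0.94, [299.0, 196.0], 889)]
pack1 [(0.8, [262.0, 171.0], 226), (0.56, [272.0, 156.0], 195)]
bay_rim [(0.92, [359.0, 243.0], 8012)]
left_wheel_top [(0.73, [259.0, 172.0], 187), (0.7, [386.0, 246.0], 246), (0.25, [239.0, 226.0], 229)]
right_wheel_top [(0.6
[... 581 characters left out ...]
, 5397)]
left_wheel_top [(0.68, [276.0, 150.0], 163)]
right_wheel_top [(0.67, [306.0, 173.0], 197)]
pack1_key [(0.54, [379.0, 269.0], 243)]
pocket1 [(0.73, [293.0, 173.0], 5494)]
wrist [674.7432905   84.78871564 384.66494776] [-8.88367091e-04 -3.00144470e-01 -9.53893342e-01] 64.24818261527506
base [(0.95, [184.0, 74.0], 56644), (0.2, [212.0, 390.0], 400)]
cover [(0.62, [260.0, 282.0], 4996)]
pack1 [(0.64, [208.0, 388.0], 374), (0.62, [258.0, 388.0], 1170), (0.3, [184.0, 72.0], 56838)]
bay_rim [(0.93, [187.0, 73.0], 56636)]
left_wheel_top [(0.51, [185.0, 77.0], 56594)]
right_wheel_top [(0.6, [194.0, 116.0], 3105)]
pack1_key [(0.84, [258.0, 387.0], 1212)]
pocket1 [(0.71, [186.0, 75.0], 56537)]
```

```bash
python3 - <<'E'
import cv2
for n,b in(("scene",(200,110,460,305)),("side",(200,110,440,350))):
    i=cv2.imread(f"pics/{n}0.png")[b[1]:b[3],b[0]:b[2]]; s=min(800/i.shape[1],600/i.shape[0]); cv2.imwrite(f"pics/{n}0c.png",cv2.resize(i,None,fx=s,fy=s,interpolation=2)); print(s)
E
```

```text
3.076923076923077
2.5
```

View pics/scene0c.png

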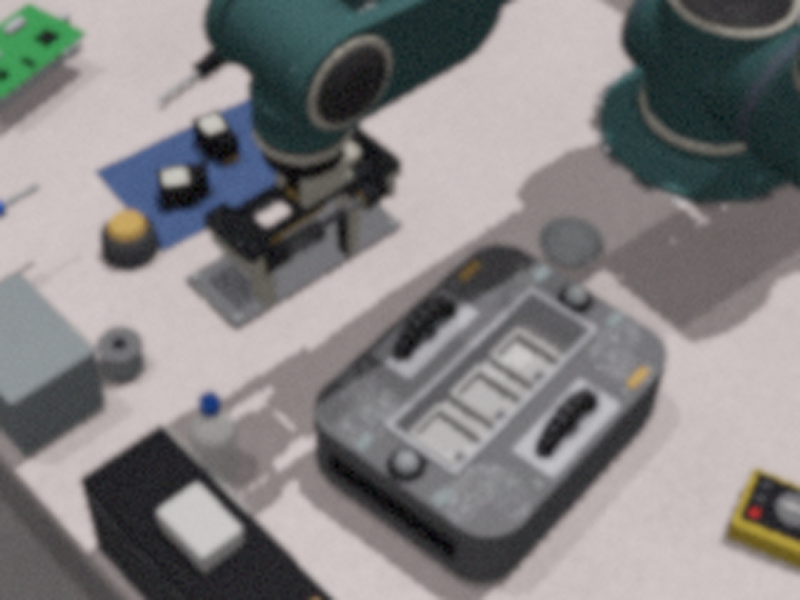

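View pics/side0c.png

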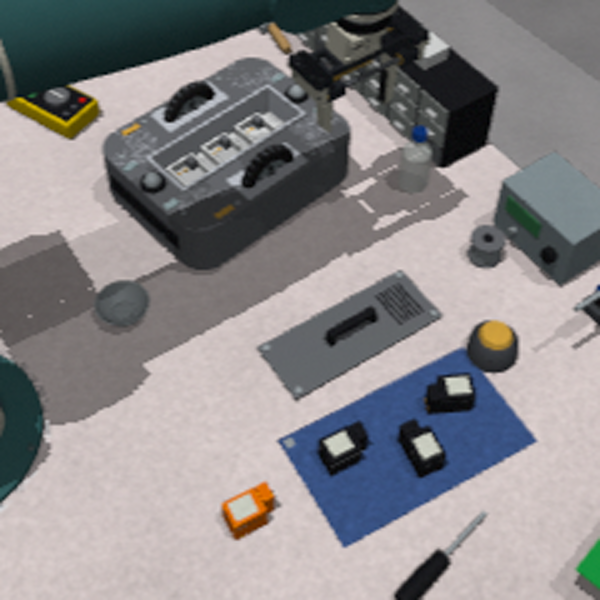

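View pics/wrist0.png

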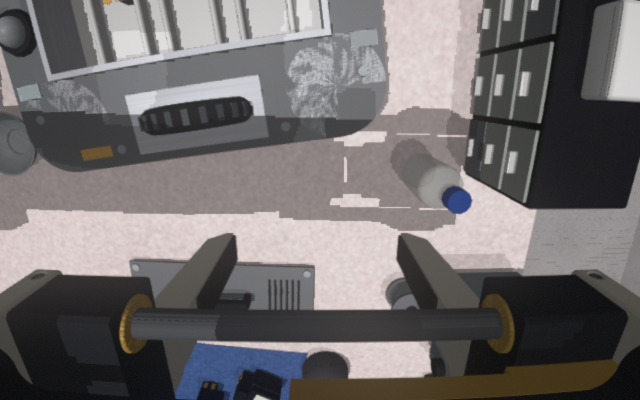

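The side view shows the base with its bay (full-frame about 290,173), the cover at 340,245, three black packs on the mat at 336,290, 369,290 and 380,266, and the orange look-alike at 299,313. Next I compute rough positions.

```bash
cat >> h.py <<'E'
def ang(v): return np.arctan2(v[1],v[0])
E
python3 - <<'E'
from h import *
p=get_image("side"); q=get_image("scene")
c=np.array([[150,160],[283,88],[303,115],[178,187]])/2.5+[200,110]
X=ray(p,c,111);print("rim side",X.round().tolist(),X.mean(0),ang(X[1]-X[0]),ang(X[2]-X[3]),np.linalg.norm(X[1]-X[0]),np.linalg.norm(X[3]-X[0]))
c=np.array([[388,420],[525,288],[600,325],[455,475]])/3.077+[200,110]
X=ray(q,c,111);print("rim scene",X.round().tolist(),X.mean(0))
print("wheels",ray(p,[[276,150],[306,173]],140).round(),ray(q,[[386,246],[339,217]],140).round())
print("packs",ray(p,np.array([[340,443],[425,447],[457,388]])/2.5+[200,110],40).round(1),ray(q,np.array([[213,125],[177,177]])/3.077+[200,110],40).round(1))
c=np.array([[262,349],[400,270],[440,317],[297,398]])/2.5+[200,110]
X=ray(p,c,7);print("cover",X.round(),X.mean(0),ang(X[1]-X[0]))
E
```

```text
rim side [[435.0, 182.0, 111.0], [689.0, 199.0, 111.0], [680.0, 131.0, 111.0], [442.0, 111.0, 111.0]] [561.42098276 155.58952087 111.        ] 0.0682575817410878 0.08092817256975578 254.39357932297335 70.7138250821605
rim scene [[680.0, 130.0, 111.0], [451.0, 100.0, 111.0], [428.0, 190.0, 111.0], [676.0, 223.0, 111.0]] [559.06073071 160.8360448  111.        ]
wheels [[538. 232. 140.]
 [564.  65. 140.]] [[558. 266. 140.]
 [587.  88. 140.]]
packs [[ 412.6 -327.2   40. ]
 [ 498.1 -393.9   40. ]
 [ 589.  -351.4   40. ]] [[ 502.8 -387.6   40. ]
 [ 592.6 -344.3   40. ]]
cover [[ 422. -134.    7.]
 [ 670. -136.    7.]
 [ 663. -235.    7.]
 [ 417. -226.    7.]] [ 543.16263788 -182.65850749    7.        ] -0.006795846021420087
```

Emit:
play_rows --deltas "93 0 0 -1.8 0 0 0;93 1.5 -1 -3.6 0 0 0;93 3 -2 -3.8 0 0 0;93 4.5 -3 -3.8 0 0 0;93 6 -3.8 -3.8 0 0 0;93 6 -3.8 -3.8 0 0 0;93 6 -3.8 -3.8 0 0 0"

```text
time_s: 2.33
ee_pos: [561.1, 179.9, 332.7]
ee_rot: [2.221, 2.222, 0.0]
force: [0.9, 0.6, -0.6]
width: 1.001
finger_force: 0.0
```

```bash
python3 - <<'E'
from h import *
p=get_image("wrist"); cv2.imwrite("pics/w1.png",p["frame"]); np.save("w1.npy",p,allow_pickle=True)
for q in ["base","bay_rim","left_wheel_top","right_wheel_top"]:
    print(q,[(round(d["score"],2),np.round(d["point"]).tolist(),int(d["region"].sum()),ray(p,[d["point"]],140).round().tolist()) for d in cut_out(p,q)])
E
```

```text
base [(0.95, [318.0, 161.0], 46833, [[563.0, 192.0, 140.0]])]
bay_rim [(0.79, [318.0, 163.0], 46546, [[562.0, 189.0, 140.0]]), (0.22, [248.0, 395.0], 427, [[456.0, -169.0, 140.0]])]
left_wheel_top [(0.76, [307.0, 107.0], 1502, [[550.0, 252.0, 140.0]])]
right_wheel_top [(0.28, [317.0, 164.0], 46593, [[561.0, 189.0, 140.0]])]
```

View pics/w1.png

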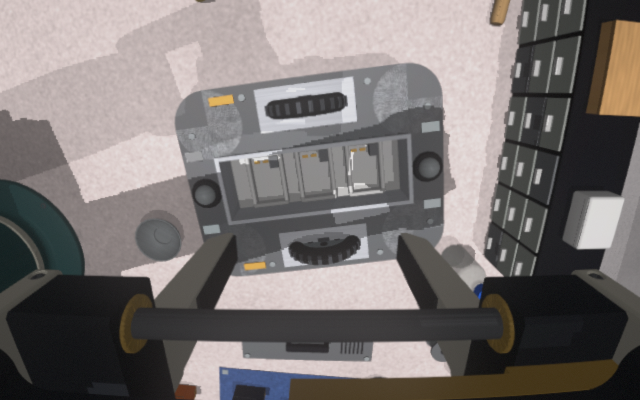

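The base lies at px 180–445 × 65–275, with its left wheel at (306,106), right wheel at (324,250), castors at (205,193) and (428,167). I enlarge it to fit the rim.

```bash
python3 - <<'E'
import cv2
i=cv2.imread("pics/w1.png")[90:240,200:440]; cv2.imwrite("pics/w1c.png",cv2.resize(i,None,fx=3.3333,fy=3.3333,interpolation=2))
E
```

```text
(no output)
```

View pics/w1c.png

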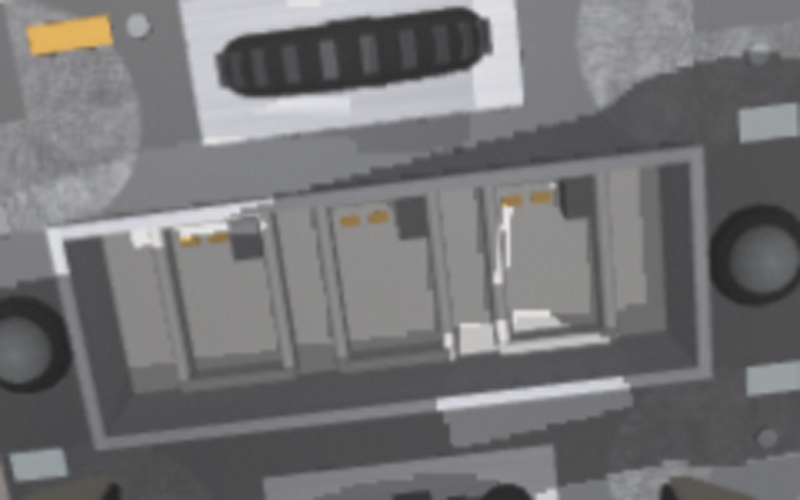

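```bash
cat >> h.py <<'E'
from scipy.optimize import least_squares
def fit(p,loc,uv,z,x0):
    """planar pose (x,y,yaw) at fixed z from local pts (n,3; z relative)"""
    loc=np.array(loc,float);uv=np.array(uv,float)
    def W(s): c,n=np.cos(s[2]),np.sin(s[2]); return loc@np.array([[c,n,0],[-n,c,0],[0,0,1]])+[s[0],s[1],z]
    r=least_squares(lambda s:(proj(p,W(s))-uv).ravel(),x0,x_scale=[10,10,.1]); return r.x,r.fun.reshape(-1,2).round(1)
E
python3 - <<'E'
from h import *
p=np.load("w1.npy",allow_pickle=True).item()
uv=np.array([[48,230],[703,147],[711,377],[99,448]])/3.3333+[200,90]
s,e=fit(p,[[-122,45,0],[122,45,0],[122,-45,0],[-122,-45,0]],uv,111,[560,158,.1]);print(s,e.tolist())
uv=np.array([[68,240],[690,162],[697,367],[105,437]])/3.3333+[200,90]
s2,e=fit(p,[[-117,40,0],[117,40,0],[117,-40,0],[-117,-40,0]],uv,111,[560,158,.1]);print(s2,e.tolist())
s,e=fit(p,[[-143,0,5],[143,0,5]],[[205,193],[428,167]],111,[560,158,.1]);print(s,e.tolist())
# wheels
R=Ro.from_euler("z",s[2]).as_matrix()
for y in(93,-93):
  W=np.array([s[0],s[1],0])+R@[0,y,0]+[0,0,136];print(W,proj(p,W))
pk=[]
P=get_image("side")
for d in cut_out(P,"left_wheel_top")[:1]+cut_out(P,"right_wheel_top")[:1]: print(d["score"],d["point"])
for y in(93,-93):
  W=np.array([s[0],s[1],0])+R@[0,y,0]+[0,0,130];print(proj(P,W))
E
```

```text
[5.60031400e+02 1.60119146e+02 1.24698741e-01] [[-0.3, -0.4], [0.4, -0.3], [0.6, 0.3], [-0.7, 0.8]]
[5.60042565e+02 1.60051987e+02 1.22677995e-01] [[-1.5, -0.1], [0.4, -0.0], [0.8, 0.3], [0.3, 0.1]]
[5.58634142e+02 1.62910390e+02 1.19456028e-01] [[-1.8, 0.4], [1.8, -0.0]]
[547.55113433 255.24763549 136.        ] [[304.6658136  103.87641218]]
[569.71715034  70.57314419 136.        ] [[323.80130942 254.53796528]]
0.76 [275.1, 150.1]
0.58 [305.2, 176.9]
[[275.10097245 147.50752769]]
[[306.45439486 173.38722392]]
```

Emit:
play_rows --deltas "38 0.6 -0.1 0.5 0 0 1.7;38 1.2 -0.2 1 0 0 3.4;38 1.8 -0.3 1.5 0 0 5.1;38 2.4 -0.4 2 0 0 6.8;38 2.4 -0.4 2.5 0 0 8.5;38 2.4 -0.4 3 0 0 10.2;38 2.4 -0.4 3.8 0 0 12;38 2.4 -0.42 4.4 0 0 13.8;38 2.42 -0.42 4.4 0 0 13.82;38 2.42 -0.42 4.4 0 0 13.82;38 2.42 -0.42 4.4 0 0 13.82"

```text
time_s: 4.1
ee_pos: [548.7, 252.7, 201.7]
ee_rot: [-3.135, -0.198, -0.002]
force: [0.7, 0.6, -0.1]
width: 0.411
finger_force: 0.0
```

```bash
cat >> h.py <<'E'
def go(tx,ty,tz,yaw=None):
    "print shift/turn units to reach tx,ty,tz with tool y axis at world yaw"
    s=state();R=Ro.from_rotvec(s["ee_rot"]).as_matrix()
    d=R.T@(np.array([tx,ty,tz])-s["ee_pos"])/30
    y=ang(R[:,1]);o="";
    if yaw is not None: w=(y-yaw+np.pi/2)%np.pi-np.pi/2; o=f"turn {np.degrees(w)/6:.2f} (alt {(np.degrees(w)-np.sign(w)*180)/6:.2f})"
    print("shift",d.round(2),o,"yaw tool y",y.round(3),"pos",s["ee_pos"].round(1),"j6",s["joints"][5].round(2),"F",s["force"].round(1),"w",round(s["width"]*93,1),s["finger_force"])
E
python3 - <<'E'
from h import *
go(548.5,252.4,120,0.124-np.pi/2)
p=get_image("wrist");cv2.imwrite("pics/w2.png",p["frame"])
R=Ro.from_euler("z",.124).as_matrix()
print(proj(p,[np.array([560,160.1,0])+R@[0,93,147]]), [ (d["score"],d["point"]) for d in cut_out(p,"left_wheel_top")])
E
```

```text
shift [-0.01  0.01  2.72] turn 0.02 (alt -29.98) yaw tool y -1.445 pos [548.7 252.7 201.7] j6 1.83 F [ 0.7  0.6 -0.1] w 38.2 0.0
[[318.08056456 213.53735249]] [(0.59, [317.7, 196.3])]
```

View pics/w2.png

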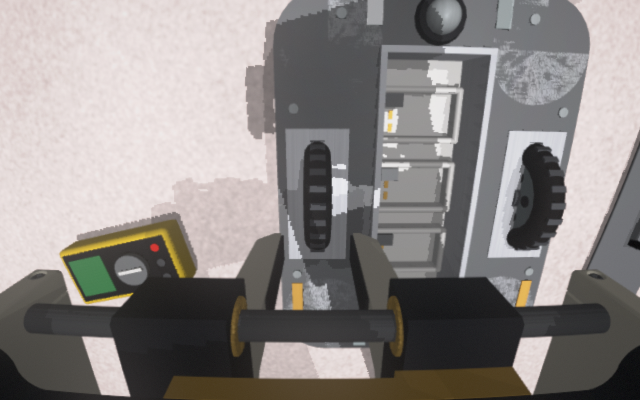

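The left tyre (317,196) sits centred between the fingers, so I descend.

Emit:
play_rows --deltas "38 0 0 0.9 0 0 0;38 0 0 1.8 0 0 0;38 0 0 2.4 0 0 0;38 0 0 2.7 0 0 0;38 0 0 2.7 0 0 0;10 0 0 2.7 0 0 0;10 0 0 2.7 0 0 0;10 0 0 2.7 0 0 0;10 0 0 2.7 0 0 0;10 0 0 2.7 0 0 0" --newtons 6

```text
time_s: 5.45
ee_pos: [548.7, 252.7, 120.4]
ee_rot: [-3.135, -0.194, -0.002]
force: [0.4, -0.2, 5.9]
width: 0.233
finger_force: 6.0
```

Emit:
play_rows --deltas "10 0 -0.05 0 0 0 0;10 0 -0.1 0 0 0 0;10 0 -0.13 0 0 0 0;10 0 -0.13 0 0 0 0"

```text
time_s: 5.95
ee_pos: [548.0, 256.5, 119.7]
ee_rot: [3.136, 0.194, 0.0]
force: [2.4, -2.8, 3.4]
width: 0.233
finger_force: 6.0
```

Emit:
play_rows --deltas "10 0 -0.04 0 0 0 0;10 0 -0.08 0 0 0 0;10 0 -0.08 0 0 0 0;10 0 -0.08 0 0 0 0"

```text
time_s: 6.45
ee_pos: [547.8, 257.8, 119.7]
ee_rot: [3.134, 0.193, 0.0]
force: [3.0, -11.5, 4.4]
width: 0.235
finger_force: 6.0
```

Emit:
play_rows --deltas "10 0 -0.05 0 0 0 0;10 0 -0.07 0 0 0 0;10 0 -0.07 0 0 0 0"

```text
time_s: 6.82
ee_pos: [547.6, 259.9, 119.7]
ee_rot: [3.134, 0.193, 0.0]
force: [2.2, -11.3, 4.0]
width: 0.282
finger_force: 6.0
```

Emit:
play_rows --deltas "10 0 0.1 0 0 0 0;10 0 0.2 0 0 0 0;10 0 0.3 0 0 0 0;10 0 0.36 0 0 0 0;10 0 0.36 0 0 0 0"

```text
time_s: 7.45
ee_pos: [548.6, 250.2, 119.6]
ee_rot: [-3.136, -0.194, 0.0]
force: [-1.1, 2.3, 3.8]
width: 0.236
finger_force: 6.0
```

Emit:
play_rows --deltas "10 0 0.06 0 0 0 0;10 0 0.12 0 0 0 0;10 0 0.18 0 0 0 0;10 0 0.18 0 0 0 0;10 0 0.18 0 0 0 0"

```text
time_s: 8.07
ee_pos: [549.2, 245.8, 119.7]
ee_rot: [-3.134, -0.194, 0.0]
force: [-1.6, 11.8, 2.4]
width: 0.259
finger_force: 6.0
```

Emit:
play_rows --deltas "38 0 0.18 0 0 0 0;38 0 0 0 0 0 0;38 0 0 0 0 0 0;38 0 0 -1 0 0 0;38 0 0 -2 0 0 0;38 0 1 -2 0 0 0;38 0 2.5 -2 0 0 0;38 0 4 -2 0 0 0;38 0 5.5 -2 0 0 0;38 0 6.1 -2 0 0 0;38 0 6.13 -2 0 0 0;38 0 6.13 -2 0 0 0"

```text
time_s: 9.57
ee_pos: [572.0, 63.2, 179.5]
ee_rot: [-3.135, -0.195, 0.0]
force: [-0.6, 1.1, 0.2]
width: 0.412
finger_force: 0.0
```

```bash
python3 - <<'E'
from h import *
go(571.5,67.8,120,0.124-np.pi/2)
p=get_image("wrist")
print(proj(p,[[571.5,67.8,147]]), [ (d["score"],d["point"]) for d in cut_out(p,"right_wheel_top")])
i=p["frame"][120:320,180:480];cv2.imwrite("pics/w3.png",cv2.resize(i,None,fx=2,fy=2))
E
```

```text
shift [ 0.   -0.15  1.98] turn 0.00 (alt -30.00) yaw tool y -1.447 pos [572.   63.2 179.5] j6 1.51 F [-0.6  1.1  0.2] w 38.3 0.0
[[310.94584617 224.64282462]] [(0.92, [310.8, 203.7]), (0.74, [193.9, 137.5])]
```

View pics/w3.png

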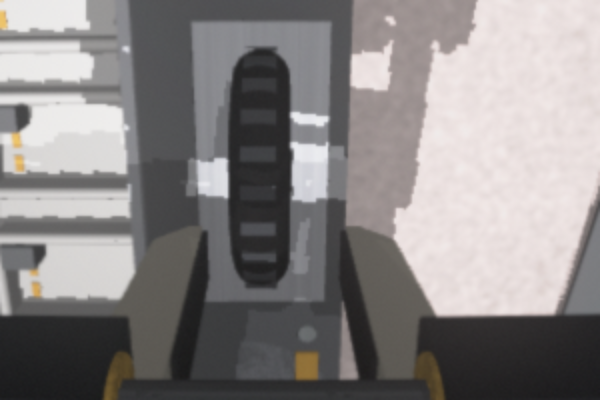

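The right tyre sits at column 310, as predicted, so I correct 4.5 mm sideways, go down and pinch.

Emit:
play_rows --deltas "38 0 -0.15 0.3 0 0 0;38 0 -0.15 1.2 0 0 0;38 0 -0.15 1.8 0 0 0;38 0 -0.15 1.98 0 0 0;38 0 -0.15 1.98 0 0 0;10 0 -0.15 1.98 0 0 0;10 0 -0.15 1.98 0 0 0;10 0 -0.15 1.98 0 0 0;10 0 -0.15 1.98 0 0 0;10 0 -0.15 1.98 0 0 0" --newtons 6

```text
time_s: 10.92
ee_pos: [571.8, 66.9, 120.9]
ee_rot: [-3.136, -0.194, -0.002]
force: [-0.0, 1.3, 6.5]
width: 0.234
finger_force: 6.0
```

Emit:
play_rows --deltas "10 0 0.07 0 0 0 0;10 0 0.14 0 0 0 0;10 0 0.2 0 0 0 0;10 0 0.24 0 0 0 0;10 0 0.24 0 0 0 0;10 0 0.24 0 0 0 0"

```text
time_s: 11.68
ee_pos: [572.3, 60.7, 120.4]
ee_rot: [-3.133, -0.195, -0.0]
force: [-0.9, 12.0, 3.9]
width: 0.27
finger_force: 6.0
```

Outer stop reached (12 N, fingers yielding). Now inwards, about 14 mm.

Emit:
play_rows --deltas "10 0 -0.1 0 0 0 0;10 0 -0.2 0 0 0 0;10 0 -0.3 0 0 0 0;10 0 -0.4 0 0 0 0;10 0 -0.48 0 0 0 0;10 0 -0.52 0 0 0 0;10 0 -0.52 0 0 0 0;10 0 -0.52 0 0 0 0"

```text
time_s: 12.68
ee_pos: [570.6, 74.2, 120.2]
ee_rot: [3.134, 0.193, 0.0]
force: [1.7, -12.5, 2.9]
width: 0.256
finger_force: 6.0
```

Emit:
play_rows --deltas "38 0 -0.52 0 0 0 0;40 0 0 0 0 0 0;40 0 0 0 0 0 0;93 0 0 -2 0 0 0;93 0 0 -4 0 0 0;93 -0.5 1.5 -5.5 0 0 0;93 -1 3.2 -6.5 0 0 0;93 -1.5 5 -7 0 0 0;93 -2 7 -7 0 0 0;93 -2.5 9 -7 0 0 0;93 -3.2 11 -7 0 0 0;93 -3.7 13 -7 0 0 0;93 -4 14.4 -7 0 0 0;93 -4 14.4 -7 0 0 0;93 -4 14.4 -7 0 0 0"

```text
time_s: 14.55
ee_pos: [504.5, -368.1, 330.0]
ee_rot: [-3.135, -0.193, 0.0]
force: [-1.1, -0.5, -0.3]
width: 0.996
finger_force: 0.0
```

```bash
python3 - <<'E'
from h import *
go(505,-370,330)
p=get_image("wrist");np.save("w4.npy",p,allow_pickle=True)
for d in cut_out(p,"pack1"): print(round(d["score"],2),d["point"],int(d["region"].sum()),ray(p,[d["point"]],30).round())
for d in cut_out(p,"cover")[:1]: print(round(d["score"],2),d["point"],int(d["region"].sum()))
cv2.imwrite("pics/w4.png",cv2.resize(p["frame"],(800,500),interpolation=2))
E
```

```text
shift [ 0.01  0.06 -0.  ]  yaw tool y -1.448 pos [ 504.5 -368.1  330. ] j6 0.78 F [-1.1 -0.5 -0.3] w 92.6 0.0
0.87 [276.6, 284.9] 899 [[ 274. -327.   30.]]
0.86 [329.6, 153.7] 1103 [[ 507. -386.   30.]]
0.61 [309.0, 93.9] 1132 [[ 588. -346.   30.]]
0.58 [284.0, 202.5] 996 [[ 423. -326.   30.]]
0.87 [198.0, 100.1] 11286
```

View pics/w4.png

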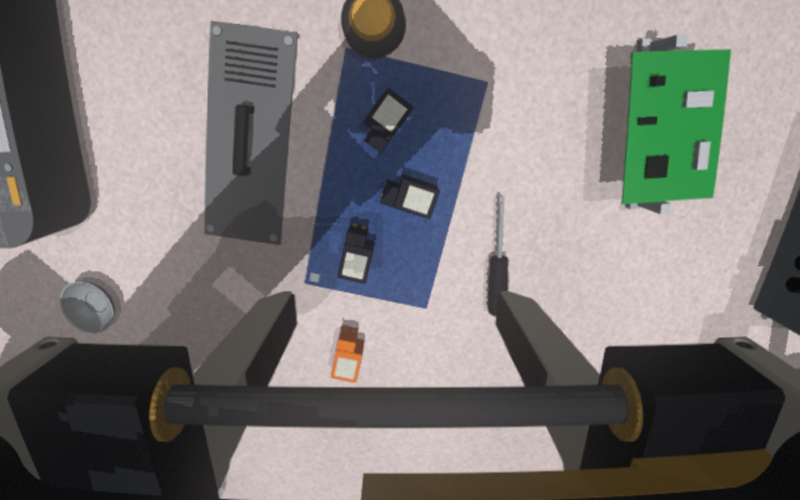

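The packs are at (390,110), (412,195) and (355,250) in this 800-px view, with the orange one below the mat. I fit their poses by silhouette and check with an overlay.

```bash
cat >> h.py <<'E'
L=np.array([[-18,-31],[18,-31],[18,15],[6,15],[6,31],[-18,31]],float)
def outline(s,z,poly=L):
    c,n=np.cos(s[2]),np.sin(s[2]); return np.c_[poly@np.array([[c,n],[-n,c]])+[s[0],s[1]],np.full(len(poly),z)]
def silh(p,s,z0=0,h=40,S=4):
    m=np.zeros((400*S//1,640*S),np.uint8)
    a=proj(p,outline(s,z0));b=proj(p,outline(s,z0+h))
    polys=[a,b]+[np.array([a[i],a[i-1],b[i-1],b[i]]) for i in range(len(a))]
    for q in polys: cv2.fillPoly(m,[np.round(q*S+S/2).astype(np.int32)],1)
    return cv2.resize(m.astype(np.float32),(640,400),interpolation=cv2.INTER_AREA)
def fitpack(p,reg,z0=0):
    from scipy.optimize import minimize
    r=reg.astype(np.float32); v,u=np.nonzero(reg); c=ray(p,[[u.mean(),v.mean()]],z0+20)[0]
    f=lambda s: 1-np.minimum(silh(p,s,z0,S=2),r).sum()/np.maximum(silh(p,s,z0,S=2),r).sum()
    g=sorted([(f([c[0],c[1],a]),a) for a in np.linspace(-np.pi,np.pi,25)[:-1]])[:4]
    out=[]
    for _,a in g:
        m=minimize(f,[c[0],c[1],a],method="Nelder-Mead",options=dict(initial_simplex=[[c[0],c[1],a],[c[0]+6,c[1],a],[c[0],c[1]+6,a],[c[0],c[1],a+.15]],maxiter=90)); out.append((m.fun,m.x))
    out.sort(key=lambda o:o[0]); return out
E
python3 - <<'E'
from h import *
p=np.load("w4.npy",allow_pickle=True).item()
f=p["frame"]; 
im=cv2.resize(f[60:260,220:380],None,fx=3,fy=3,interpolation=2)
# dark-pixel mask on mat from networks' regions
q=get_image("wrist")
for d in cut_out(q,"pack1"):
    if d["point"][1]>250: continue
    o=fitpack(q,d["region"])
    for e,x in o[:2]: print(np.round(d["point"]),round(e,3),x.round(2))
    x=o[0][1]
    for z,c in((0,(0,255,0)),(40,(0,0,255))):
        cv2.polylines(im,[np.round((proj(q,outline(x,z))-[220,60])*3+1).astype(int)],True,c,1)
cv2.imwrite("pics/w4f.png",im)
E
```

```text
[328. 156.] 0.06 [ 5.0354e+02 -3.8268e+02 -2.2000e-01]
[328. 156.] 0.065 [ 5.0351e+02 -3.8274e+02 -2.1000e-01]
[312.  94.] 0.04 [ 584.4  -343.64    1.06]
[312.  94.] 0.043 [ 584.35 -343.66    1.05]
[284. 204.] 0.057 [ 420.95 -327.58   -1.71]
[284. 204.] 0.06 [ 421.24 -327.64   -1.72]
[ 29. 106.] 0.836 [546.23  67.64  -2.01]
[ 29. 106.] 0.837 [541.28  75.35   1.14]
```

View pics/w4f.png

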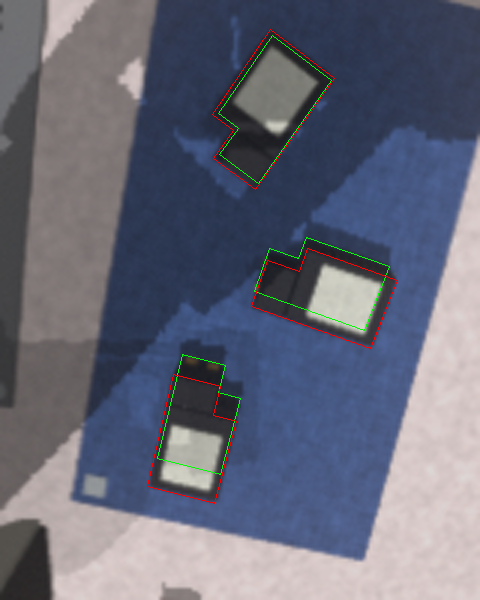

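The overlay fits all three packs closely. I hover over the middle pack, turned to its axes.

Emit:
play_rows --deltas "60 0 0.2 0.6 0 0 -1.7;60 0 0.4 1.2 0 0 -3.4;60 0 0.57 1.8 0 0 -5.1;60 -0.1 0.57 2.4 0 0 -6.8;60 -0.1 0.57 3 0 0 -8.5;60 -0.1 0.57 3.7 0 0 -10.2;60 -0.12 0.57 4.4 0 0 -11.73;60 -0.12 0.57 4.67 0 0 -11.73;60 -0.12 0.57 4.67 0 0 -11.73;60 -0.12 0.57 4.67 0 0 -11.73" --newtons 25

```text
time_s: 16.05
ee_pos: [503.5, -385.8, 191.2]
ee_rot: [2.452, 1.962, 0.0]
force: [0.2, -0.5, 0.3]
width: 0.647
finger_force: 0.0
```

```bash
cat >> h.py <<'E'
def hover(dz=19,show=None):
    "refit the pack nearest below the tool; print the move to grasp it"
    p=get_image("wrist");e=state()["ee_pos"];best=None
    for d in cut_out(p,"pack1"):
        c=ray(p,[d["point"]],25)[0]
        k=np.hypot(*(c-e)[:2])
        if best is None or k<best[0]: best=(k,d)
    f,x=fitpack(p,best[1]["region"])[0]
    print("pack",round(f,3),x.round(3),"dist",best[0].round(1))
    g=outline(x,0,np.array([[0.,-3]]))[0]
    go(g[0],g[1],dz,x[2])
    return x
E
python3 - <<'E'
from h import *
hover()
E
```

```text
pack 0.038 [ 5.02926e+02 -3.83285e+02 -2.16000e-01] dist 5.3
shift [-0.02 -0.04  5.74] turn -0.04 (alt 29.96) yaw tool y -0.22 pos [ 503.4 -385.9  191.1] j6 -0.47 F [ 0.  -0.4  0.3] w 60.2 0.0
```

Emit:
play_rows --deltas "60 -0.02 -0.04 1.5 0 0 0;60 -0.02 -0.04 3 0 0 0;60 -0.02 -0.04 4.5 0 0 0;60 -0.02 -0.04 5.4 0 0 0;60 -0.02 -0.04 5.72 0 0 0;60 -0.02 -0.04 5.72 0 0 0;20 -0.02 -0.04 5.72 0 0 0;20 -0.02 -0.04 5.72 0 0 0;20 -0.02 -0.04 5.72 0 0 0;20 -0.02 -0.04 5.72 0 0 0;20 -0.02 -0.04 4.5 0 0 0;20 -0.02 -0.04 2.5 0 0 0;20 -0.02 -0.04 0.5 0 0 0;20 -0.02 -0.04 -0.5 0 0 0;20 -0.02 -0.04 -0.5 0 0 0"

```text
time_s: 18.02
ee_pos: [502.3, -386.5, 207.3]
ee_rot: [2.448, 1.963, 0.001]
force: [-0.5, -0.3, -2.0]
width: 0.385
finger_force: 24.9
```

```bash
python3 - <<'E'
from h import *
B=np.array([560,160.1]);R=Ro.from_euler("z",.124).as_matrix()[:2,:2]
for i,x in((1,-68),(2,0),(3,68)): print(i,(B+R@[x,-3]).round(1))
go(*(B+R@[-68,-3]),200,.124); 
E
```

```text
1 [492.9 148.7]
2 [560.4 157.1]
3 [627.8 165.5]
shift [17.35 -4.18  0.2 ] turn -3.27 (alt 26.73) yaw tool y -0.219 pos [ 502.3 -386.5  207.3] j6 -0.48 F [-0.5 -0.3 -2. ] w 35.8 24.942508041858673
```

Emit:
play_rows --deltas "20 1 -0.2 0 0 0 -0.3;20 2.8 -0.6 0 0 0 -0.6;20 4.7 -1.1 0 0 0 -1;20 6.6 -1.6 0 0 0 -1.3;20 8.5 -2 0 0 0 -1.7;20 10.4 -2.5 0 0 0 -2.1;20 12.3 -2.9 0 0 0 -2.5;20 14.2 -3.4 0 0 0 -2.9;20 16 -3.9 0 0 0 -3.2;20 17.1 -4.1 0 0 0 -3.27;20 17.35 -4.18 0 0 0 -3.27;20 17.35 -4.18 0 0 0 -3.27;20 17.35 -4.18 0 0 0 -3.27"

```text
time_s: 19.65
ee_pos: [492.4, 148.2, 204.5]
ee_rot: [-2.081, -2.353, 0.001]
force: [-0.1, -0.0, -1.4]
width: 0.387
finger_force: 24.9
```

```bash
python3 - <<'E'
from h import *
B=np.array([560,160.1]);R=Ro.from_euler("z",.124).as_matrix()[:2,:2]
go(*(B+R@[-68,-3]),79,.124)
p=get_image("wrist");np.save("w5.npy",p,allow_pickle=True)
im=p["frame"].copy()
Z=state()["ee_pos"][2]-19
cv2.polylines(im,[np.round(proj(p,outline([B[0],B[1],.124],111,np.array([[-117.,40],[117,40],[117,-40],[-117,-40]])))).astype(int)],True,(0,0,255),1)
for k in(-68,0,68):
    c=B+R@[k,0]; cv2.polylines(im,[np.round(proj(p,outline([*c,.124],60))).astype(int)],True,(0,255,0),1)
c=state()["ee_pos"][:2]-R@[0,-3]
cv2.polylines(im,[np.round(proj(p,outline([*c,.124],Z+40))).astype(int)],True,(255,255,0),1)
cv2.imwrite("pics/w5.png",cv2.resize(im[0:300,150:550],None,fx=2,fy=2,interpolation=2))
E
```

```text
shift [0.01 0.02 4.18] turn -0.01 (alt 29.99) yaw tool y 0.122 pos [492.4 148.2 204.5] j6 0.12 F [-0.1 -0.  -1.4] w 36.0 24.942564368247986
```

View pics/w5.png

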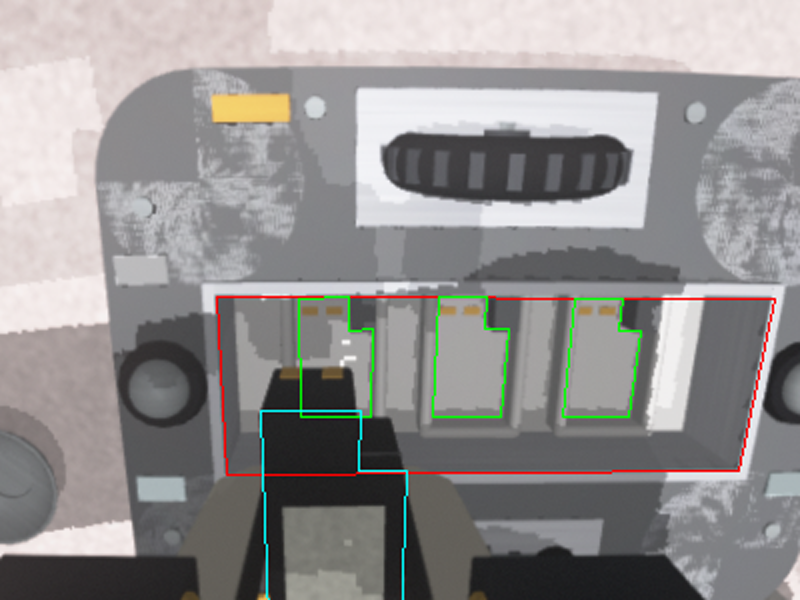

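The rim and pocket outlines line up with the picture within about a millimetre. I go down to just above the ribs, then slowly in.

Emit:
play_rows --deltas "20 0.01 0.02 1.5 0 0 0;20 0.01 0.02 2.8 0 0 0;20 0.01 0.02 3.3 0 0 0;20 0.01 0.02 3.5 0 0 0;20 0.01 0.02 3.5 0 0 0"

```text
time_s: 20.32
ee_pos: [493.5, 149.5, 101.2]
ee_rot: [2.08, 2.354, 0.001]
force: [0.4, -0.2, -1.2]
width: 0.384
finger_force: 24.9
```

Emit:
play_rows --deltas "20 0 0 0.1 0 0 0;20 0 0 0.2 0 0 0;20 0 0 0.3 0 0 0;20 0 0 0.3 0 0 0"

```text
time_s: 20.82
ee_pos: [492.9, 149.6, 90.9]
ee_rot: [-2.08, -2.354, 0.0]
force: [-0.2, 0.5, -1.3]
width: 0.387
finger_force: 24.9
```

Emit:
play_rows --deltas "20 0 0 0.1 0 0 0;20 0 0 0.2 0 0 0;20 0 0 0.3 0 0 0;20 0 0 0.38 0 0 0;20 0 0 0.38 0 0 0"

```text
time_s: 21.45
ee_pos: [493.0, 149.6, 79.7]
ee_rot: [-2.08, -2.354, 0.0]
force: [-0.0, 0.1, -1.7]
width: 0.39
finger_force: 24.9
```

Emit:
play_rows --deltas "20 0 0 0.04 0 0 0;20 0 0 0.07 0 0 0;20 0 0 0.07 0 0 0"

```text
time_s: 21.82
ee_pos: [493.1, 149.7, 79.3]
ee_rot: [2.08, 2.354, 0.001]
force: [-9.9, -2.4, 18.1]
width: 0.383
finger_force: 25.0
```

Emit:
play_rows --deltas "46 0 0 0 0 0 0;46 0 0 0 0 0 0;46 0 0 0 0 0 0;46 0 0 -1 0 0 0;46 0 0 -2.7 0 0 0;60 -0.8 0 -3.7 0 0 0;60 -2.6 0.15 -3.7 0 0 -0.9;60 -4.5 0.25 -3.7 0 0 -2;60 -6.4 0.4 -3.7 0 0 -3;60 -8.3 0.5 -3.7 0 0 -4;60 -10.2 0.6 -3.7 0 0 -5;60 -12.1 0.8 -3.7 0 0 -6.2;60 -14 0.9 -3.7 0 0 -7.4;60 -15.8 1 -3.7 0 0 -8.5;60 -16.75 1.06 -3.7 0 0 -8.94;60 -16.75 1.06 -3.7 0 0 -8.94;60 -16.75 1.06 -3.7 0 0 -8.94"

```text
time_s: 23.95
ee_pos: [586.4, -344.5, 188.4]
ee_rot: [-0.795, -3.039, -0.001]
force: [-0.3, 0.8, 0.1]
width: 0.646
finger_force: 0.0
```

```bash
python3 - <<'E'
from h import *
hover()
E
```

```text
pack 0.057 [ 583.944 -343.934    1.039] dist 3.2
shift [-0.02 -0.04  5.66] turn 0.20 (alt -29.80) yaw tool y 1.06 pos [ 586.6 -344.2  188.8] j6 -1.63 F [0.3 0.2 0.1] w 59.9 0.0
```

Emit:
play_rows --deltas "60 -0.02 -0.04 1.5 0 0 0.1;60 -0.02 -0.04 3 0 0 0.1;60 -0.02 -0.04 4.5 0 0 0.1;60 -0.02 -0.04 5.4 0 0 0.1;60 -0.02 -0.04 5.64 0 0 0.1;60 -0.02 -0.04 5.64 0 0 0.1;20 -0.02 -0.04 5.64 0 0 0.1;20 -0.02 -0.04 5.64 0 0 0.1;20 -0.02 -0.04 5.64 0 0 0.1;20 -0.02 -0.04 5.64 0 0 0.1;20 -0.02 -0.04 4.5 0 0 0.1;20 -0.02 -0.04 2.5 0 0 0.1;20 -0.02 -0.04 0.5 0 0 0.1;20 -0.02 -0.04 -0.5 0 0 0.1;20 -0.02 -0.04 -0.5 0 0 0.1"

```text
time_s: 25.92
ee_pos: [587.0, -346.9, 205.9]
ee_rot: [0.809, 3.032, -0.002]
force: [0.9, -0.4, -2.7]
width: 0.383
finger_force: 25.0
```

```bash
python3 - <<'E'
from h import *
go(560.4,157.3,206,.124)
E
```

```text
shift [ 9.14 14.13 -0.04] turn 8.84 (alt -21.16) yaw tool y 1.049 pos [ 587.  -346.9  205.9] j6 -1.62 F [ 0.9 -0.4 -2.7] w 35.6 24.98289942741394
```

Emit:
play_rows --deltas "20 0.5 0.8 0 0 0 0.5;20 1.5 2.3 0 0 0 1.4;20 2.5 3.9 0 0 0 2.3;20 3.5 5.5 0 0 0 3.2;20 4.5 7.1 0 0 0 4.2;20 5.5 8.7 0 0 0 5.3;20 6.5 10.2 0 0 0 6.4;20 7.5 11.8 0 0 0 7.5;20 8.5 13.3 0 0 0 8.4;20 9.1 14.1 0 0 0 8.84;20 9.14 14.13 0 0 0 8.84;20 9.14 14.13 0 0 0 8.84;20 9.14 14.13 0 0 0 8.84"

```text
time_s: 27.55
ee_pos: [559.9, 156.7, 203.0]
ee_rot: [-2.081, -2.353, 0.001]
force: [0.4, 0.0, -2.7]
width: 0.388
finger_force: 25.0
```

```bash
python3 - <<'E'
from h import *
go(560.4,157.3,99.5,.124)
E
```

```text
shift [0.02 0.02 3.45] turn -0.01 (alt 29.99) yaw tool y 0.123 pos [559.9 156.7 203. ] j6 0.11 F [ 0.4  0.  -2.7] w 36.1 24.982807338237762
```

Emit:
play_rows --deltas "20 0.02 0.02 1.5 0 0 0;20 0.02 0.02 2.8 0 0 0;20 0.02 0.02 3.3 0 0 0;20 0.02 0.02 3.45 0 0 0;20 0.02 0.02 3.45 0 0 0;20 0.02 0.02 3.55 0 0 0;20 0.02 0.02 3.65 0 0 0;20 0.02 0.02 3.75 0 0 0;20 0.02 0.02 3.75 0 0 0"

```text
time_s: 28.68
ee_pos: [560.3, 158.3, 90.9]
ee_rot: [-2.08, -2.354, 0.001]
force: [-0.4, 0.1, -2.0]
width: 0.386
finger_force: 25.0
```

Emit:
play_rows --deltas "20 0 0 0.1 0 0 0;20 0 0 0.2 0 0 0;20 0 0 0.3 0 0 0;20 0 0 0.38 0 0 0;20 0 0 0.42 0 0 0;20 0 0 0.42 0 0 0"

```text
time_s: 29.42
ee_pos: [560.4, 158.4, 80.1]
ee_rot: [2.08, 2.354, 0.0]
force: [-10.4, -2.7, 15.5]
width: 0.383
finger_force: 25.0
```

Emit:
play_rows --deltas "46 0 0 0 0 0 0;46 0 0 0 0 0 0;46 0 0 0 0 0 0;46 0 0 -1 0 0 0;46 0 0 -2.7 0 0 0;60 -0.8 -0.3 -3.7 0 0 1;60 -2.4 -1 -3.7 0 0 2.6;60 -4.1 -1.8 -3.7 0 0 4.2;60 -5.8 -2.5 -3.7 0 0 5.8;60 -7.5 -3.2 -3.7 0 0 7.4;60 -9.2 -4 -3.7 0 0 9;60 -10.9 -4.7 -3.7 0 0 10.6;60 -12.6 -5.4 -3.7 0 0 12.2;60 -14.3 -6.2 -3.7 0 0 13.8;60 -15.47 -6.7 -3.7 0 0 15.4;60 -15.47 -6.7 -3.7 0 0 17;60 -15.47 -6.7 -3.7 0 0 17.5;60 -15.47 -6.7 -3.7 0 0 17.5;60 -15.47 -6.7 -3.7 0 0 17.5"

```text
time_s: 31.8
ee_pos: [418.2, -326.9, 189.5]
ee_rot: [3.134, -0.215, -0.0]
force: [-0.5, -0.7, -0.2]
width: 0.643
finger_force: 0.0
```

```bash
python3 - <<'E'
from h import *
hover()
E
```

```text
pack 0.037 [ 420.811 -328.574   -1.693] dist 2.6
shift [-0.01  0.05  5.68] turn -0.14 (alt 29.86) yaw tool y -1.708 pos [ 418.2 -326.9  189.5] j6 1.0 F [0.4 0.4 0.1] w 59.9 0.0
```

Emit:
play_rows --deltas "60 -0.01 0.05 1.5 0 0 -0.1;60 -0.01 0.05 3 0 0 -0.1;60 -0.01 0.05 4.5 0 0 -0.1;60 -0.01 0.05 5.4 0 0 -0.1;60 -0.01 0.05 5.67 0 0 -0.1;60 -0.01 0.05 5.67 0 0 -0.1;20 -0.01 0.05 5.67 0 0 -0.1;20 -0.01 0.05 5.67 0 0 -0.1;20 -0.01 0.05 5.67 0 0 -0.1;20 -0.01 0.05 5.67 0 0 -0.1;20 -0.01 0.05 4.5 0 0 -0.1;20 -0.01 0.05 2.5 0 0 -0.1;20 -0.01 0.05 0.5 0 0 -0.1;20 -0.01 0.05 -0.5 0 0 -0.1;20 -0.01 0.05 -0.5 0 0 -0.1"

```text
time_s: 33.78
ee_pos: [418.1, -328.9, 206.6]
ee_rot: [3.133, -0.2, 0.004]
force: [0.4, -0.8, -1.9]
width: 0.384
finger_force: 25.0
```

```bash
python3 - <<'E'
from h import *
go(627.8,165.8,206,.124)
E
```

```text
shift [  4.83 -17.24   0.  ] turn 12.60 (alt -17.40) yaw tool y -1.699 pos [ 418.1 -328.9  206.6] j6 0.98 F [ 0.4 -0.8 -1.9] w 35.7 24.98474031686783
```

Emit:
play_rows --deltas "20 0.3 -1 0 0 0 -1;20 0.8 -2.6 0 0 0 -2.7;20 1.2 -4.2 0 0 0 -4.4;20 1.7 -5.9 0 0 0 -6;20 2.1 -7.5 0 0 0 -7.6;20 2.6 -9.2 0 0 0 -9.2;20 3 -10.8 0 0 0 -10.8;20 3.5 -12.4 0 0 0 -12.4;20 3.9 -14 0 0 0 -14;20 4.4 -15.7 0 0 0 -15.6;20 4.83 -17 0 0 0 -17;20 4.83 -17.24 0 0 0 -17.4;20 4.83 -17.24 0 0 0 -17.4;20 4.83 -17.24 0 0 0 -17.4"

```text
time_s: 35.52
ee_pos: [626.9, 165.1, 204.1]
ee_rot: [-2.083, -2.352, 0.001]
force: [-0.9, -0.9, -1.1]
width: 0.385
finger_force: 25.0
```

```bash
python3 - <<'E'
from h import *
go(627.8,165.8,99.5,.124)
E
```

```text
shift [0.02 0.04 3.49] turn -0.03 (alt 29.97) yaw tool y 0.121 pos [626.9 165.1 204.1] j6 0.1 F [-0.9 -0.9 -1.1] w 35.8 24.9846214056015
```

Emit:
play_rows --deltas "20 0.02 0.04 1.5 0 0 0;20 0.02 0.04 2.8 0 0 0;20 0.02 0.04 3.3 0 0 0;20 0.02 0.04 3.49 0 0 0;20 0.02 0.04 3.49 0 0 0;20 0.02 0.04 3.6 0 0 0;20 0.02 0.04 3.7 0 0 0;20 0.02 0.04 3.78 0 0 0;20 0.02 0.04 3.78 0 0 0"

```text
time_s: 36.65
ee_pos: [628.3, 166.8, 90.9]
ee_rot: [-2.08, -2.354, 0.0]
force: [-0.9, 0.1, -1.6]
width: 0.386
finger_force: 25.0
```

Emit:
play_rows --deltas "20 0 0 0.1 0 0 0;20 0 0 0.2 0 0 0;20 0 0 0.3 0 0 0;20 0 0 0.38 0 0 0;20 0 0 0.42 0 0 0;20 0 0 0.42 0 0 0"

```text
time_s: 37.4
ee_pos: [628.3, 166.8, 80.1]
ee_rot: [2.08, 2.354, 0.0]
force: [-9.1, -3.1, 14.1]
width: 0.385
finger_force: 25.0
```

Emit:
play_rows --deltas "46 0 0 0 0 0 0;46 0 0 0 0 0 0;46 0 0 0 0 0 0;46 0 0 -1 0 0 0;46 0 0 -2.7 0 0 0;60 0 0 -4.5 0 0 0;60 0.2 -1 -6 0 0 0;60 0.5 -2.2 -7.5 0 0 0;60 0.5 -2.2 -8.3 0 0 0;60 0.5 -2.2 -8.3 0 0 0"

```text
time_s: 38.65
ee_pos: [561.2, 173.7, 329.6]
ee_rot: [2.079, 2.353, 0.004]
force: [-0.6, -0.1, -0.5]
width: 0.648
finger_force: 0.0
```

```bash
python3 - <<'E'
from h import *
p=get_image("wrist");q=get_image("side")
B=np.array([560,160.1]);R=Ro.from_euler("z",.124).as_matrix()[:2,:2]
im=p["frame"].copy()
for k in(-68,0,68): cv2.polylines(im,[np.round(proj(p,outline([*(B+R@[k,0]),.124],100))).astype(int)],True,(0,255,0),1)
a=cv2.resize(im[100:240,200:440],(800,467),interpolation=2)
cv2.imwrite("pics/w6.png",a)
for d in cut_out(q,"cover"): print(round(d["score"],2),d["point"],int(d["region"].sum()))
E
```

```text
0.76 [337.6, 243.2] 1591
0.36 [393.4, 209.0] 172
```

View pics/w6.png

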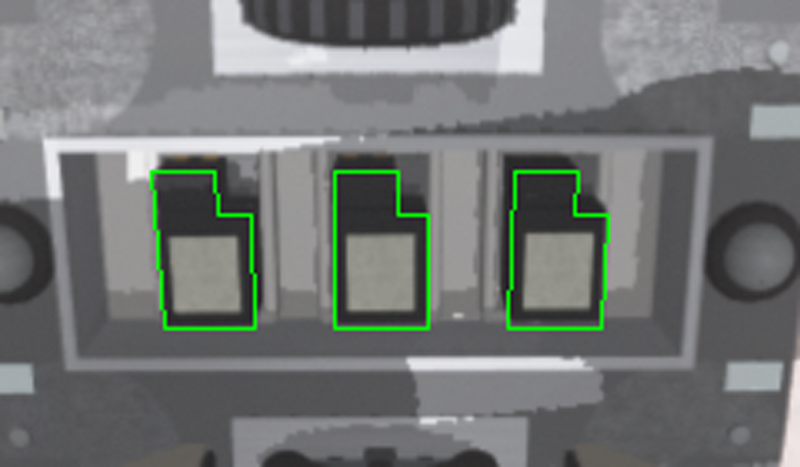

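All three packs match their seated outlines at z=100. Next the cover.

Emit:
play_rows --deltas "60 -0.8 -0.3 0 0 0 1.3;60 -2.1 -0.7 0 0 0 3;60 -3.3 -1.2 0 0 0 4.6;60 -4.6 -1.6 0 0 0 6.2;60 -5.8 -2.1 0 0 0 7.8;60 -7.1 -2.5 0 0 0 9.4;60 -8.3 -3 0 0 0 11;60 -9.6 -3.5 0 0 0 12.6;60 -10.8 -3.9 0 0 0 14.2;60 -11.5 -4.15 0 0 0 15.8;60 -11.5 -4.15 0 0 0 16.2;60 -11.5 -4.15 0 0 0 16.2;60 -11.5 -4.15 0 0 0 16.2"

```text
time_s: 40.42
ee_pos: [480.0, -184.0, 326.8]
ee_rot: [-3.141, 0.001, 0.002]
force: [0.9, 1.0, 0.2]
width: 0.643
finger_force: 0.0
```

```bash
python3 - <<'E'
from h import *
p=get_image("wrist");np.save("w7.npy",p,allow_pickle=True)
d=cut_out(p,"cover")
for k in d[:2]: print(round(k["score"],2),k["point"],int(k["region"].sum()))
m=d[0]["region"].astype(np.uint8)
c=max(cv2.findContours(m,cv2.RETR_EXTERNAL,cv2.CHAIN_APPROX_NONE)[0],key=cv2.contourArea)
# corner estimate: ray the contour to plate top z=9 and take min-area rectangle
X=ray(p,c.reshape(-1,2)+0.0,9)[:,:2].astype(np.float32)
r=cv2.minAreaRect(X);print(r)
b=cv2.boxPoints(r)
im=p["frame"].copy();cv2.polylines(im,[np.round(proj(p,np.c_[b,np.full(4,9)])).astype(int)],True,(0,0,255),1)
x,y,w,h=cv2.boundingRect(c);x0,y0=max(x-30,0),max(y-30,0);cr=im[y0:y+h+30,x0:x+w+30];s=min(800/cr.shape[1],600/cr.shape[0]);print(x0,y0,s)
cv2.imwrite("pics/w7.png",cv2.resize(cr,None,fx=s,fy=s,interpolation=2))
go(543,-183,100,-1.577)
E
```

```text
0.91 [315.5, 97.8] 11922
((543.051513671875, -181.46421813964844), (102.36165618896484, 253.74867248535156), 88.56978607177734)
251 0 2.690582959641256
shift [ 2.1  -0.03  7.57] turn 0.05 (alt -29.95) yaw tool y -1.572 pos [ 480.1 -183.9  327.2] j6 1.16 F [ 0.6  0.3 -0.3] w 60.1 0.0
```

View pics/w7.png

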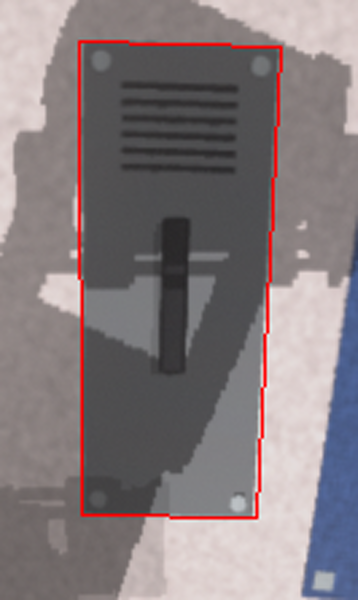

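```bash
python3 - <<'E'
from h import *
p=np.load("w7.npy",allow_pickle=True).item()
uv=np.array([[162,218],[190,218],[186,374],[160,374]])/2.6906+[251,0]
X=ray(p,uv,34);print(X.round(1).tolist(),X.mean(0))
go(543.1,-181.5,60,-1.596)
E
```

```text
[[581.9, -175.9, 34.0], [581.8, -190.1, 34.0], [502.5, -188.2, 34.0], [502.6, -174.3, 34.0]] [ 542.20809999 -182.15066289   34.        ]
shift [ 2.11 -0.08  8.91] turn 0.23 (alt -29.77) yaw tool y -1.572 pos [ 480.1 -183.9  327.2] j6 1.16 F [ 0.6  0.3 -0.3] w 60.1 0.0
```

Emit:
play_rows --deltas "50 0.7 0 1.5 0 0 0.2;50 1.4 0 3 0 0 0.2;50 2.1 -0.07 4.5 0 0 0.2;50 2.1 -0.07 6 0 0 0.2;50 2.1 -0.07 7.5 0 0 0.2;50 2.1 -0.07 8.9 0 0 0.2;50 2.1 -0.07 9.8 0 0 0.2;50 2.1 -0.07 10.3 0 0 0.2;50 2.1 -0.07 10.42 0 0 0.2;50 2.1 -0.07 10.42 0 0 0.2" --newtons 40

```text
time_s: 41.78
ee_pos: [543.4, -182.3, 15.8]
ee_rot: [3.141, -0.036, 0.001]
force: [-0.1, 0.8, -0.7]
width: 0.538
finger_force: 0.0
```

Emit:
play_rows --deltas "5 0 0 0 0 0 0;5 0 0 0 0 0 0;5 0 0 0 0 0 0;5 0 0 0 0 0 0;5 0 0 0 0 0 0;5 0 0 0 0 0 0"

```text
time_s: 42.52
ee_pos: [543.0, -182.2, 15.1]
ee_rot: [3.141, -0.036, 0.0]
force: [-0.2, 0.3, 2.6]
width: 0.145
finger_force: 40.0
```

Emit:
play_rows --deltas "5 0 0 -0.5 0 0 0;5 0 0 -1.2 0 0 0;5 0 0 -2.2 0 0 0;5 0 0 -3.4 0 0 0;5 0 0 -4.6 0 0 0;5 0 0 -5.5 0 0 0;5 0 0 -6 0 0 0;5 0 0 -6 0 0 0"

```text
time_s: 43.52
ee_pos: [543.2, -182.3, 196.1]
ee_rot: [3.141, -0.036, 0.003]
force: [-1.2, -0.1, -3.6]
width: 0.147
finger_force: 40.0
```

```bash
python3 - <<'E'
from h import *
go(560,160.1,195,.124-np.pi/2)
E
```

```text
shift [  0.3  -11.42   0.03] turn -1.40 (alt 28.60) yaw tool y -1.594 pos [ 543.2 -182.3  196.1] j6 1.23 F [-1.2 -0.1 -3.6] w 13.7 39.98916685581207
```

Emit:
play_rows --deltas "5 0 -0.5 0 0 0 0;5 0 -1.5 0 0 0 -0.1;5 0 -3 0 0 0 -0.3;5 0.1 -4.5 0 0 0 -0.5;5 0.1 -6 0 0 0 -0.7;5 0.2 -7.5 0 0 0 -0.9;5 0.2 -9 0 0 0 -1.1;5 0.3 -10.3 0 0 0 -1.3;5 0.3 -11.1 0 0 0 -1.4;5 0.3 -11.42 0 0 0 -1.4;5 0.3 -11.42 0 0 0 -1.4;5 0.3 -11.42 0 0 0 -1.4;5 0.3 -11.42 0 0 0 -1.4"

```text
time_s: 45.15
ee_pos: [559.9, 159.4, 195.0]
ee_rot: [3.136, 0.192, 0.0]
force: [0.3, 0.8, -2.8]
width: 0.143
finger_force: 40.0
```

```bash
python3 - <<'E'
from h import *
go(560,160.3,135,.124-np.pi/2)
p=get_image("wrist");B=[560,160.1,.124];im=p["frame"].copy()
e=state()["ee_pos"];T=np.array([[-127.,50],[127,50],[127,-50],[-127,-50]])
cv2.polylines(im,[np.round(proj(p,outline([e[0],e[1],.124],e[2]-15+9,T))).astype(int)],True,(0,255,255),1)
cv2.polylines(im,[np.round(proj(p,outline(B,111,np.array([[-122.,45],[122,45],[122,-45],[-122,-45]])))).astype(int)],True,(0,0,255),1)
cv2.imwrite("pics/w8.png",im)
E
```

```text
shift [ 0.01 -0.03  2.  ] turn -0.01 (alt 29.99) yaw tool y -1.448 pos [559.9 159.4 195. ] j6 1.68 F [ 0.3  0.8 -2.8] w 13.3 39.98920798301697
```

View pics/w8.png

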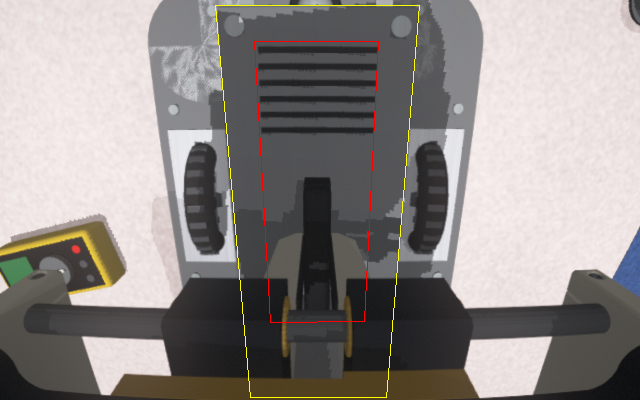

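The cover hangs straight, matching the yellow predicted outline. Going down slowly.

Emit:
play_rows --deltas "5 0.01 -0.03 0.6 0 0 0;5 0.01 -0.03 1.2 0 0 0;5 0.01 -0.03 1.7 0 0 0;5 0.01 -0.03 2 0 0 0;5 0.01 -0.03 2.15 0 0 0;5 0.01 -0.03 2.25 0 0 0;5 0.01 -0.03 2.25 0 0 0"

```text
time_s: 46.08
ee_pos: [560.1, 161.1, 127.6]
ee_rot: [-3.136, -0.194, -0.0]
force: [0.6, 0.1, -3.1]
width: 0.145
finger_force: 40.0
```

Emit:
play_rows --deltas "5 0 0 0.07 0 0 0;5 0 0 0.14 0 0 0;5 0 0 0.2 0 0 0;5 0 0 0.2 0 0 0"

```text
time_s: 46.58
ee_pos: [560.0, 161.0, 121.3]
ee_rot: [3.136, 0.194, -0.0]
force: [0.4, 0.6, -3.0]
width: 0.145
finger_force: 40.0
```

Emit:
play_rows --deltas "5 0 0 0.03 0 0 0;5 0 0 0.06 0 0 0;5 0 0 0.06 0 0 0"

```text
time_s: 46.95
ee_pos: [560.1, 161.1, 121.0]
ee_rot: [-3.135, -0.194, -0.001]
force: [-7.1, -0.8, 9.7]
width: 0.146
finger_force: 40.0
```

Contact at 121.0, exactly the seated height. Release, rise and check.

Emit:
play_rows --deltas "40 0 0 0 0 0 0;40 0 0 0 0 0 0;40 0 0 0 0 0 0;40 0 0 0 0 0 0;40 0 0 -0.6 0 0 0;40 0 0 -2 0 0 0;60 0 0 -4 0 0 0;60 -1 0 -6 0 0 0;60 -2 0 -7 0 0 0;60 -2 0 -7 0 0 0;60 -2 0 -7 0 0 0"

```text
time_s: 48.32
ee_pos: [500.6, 153.6, 329.8]
ee_rot: [-3.136, -0.194, -0.001]
force: [0.3, 0.4, 0.1]
width: 0.645
finger_force: 0.0
```

```bash
python3 - <<'E'
from h import *
p=get_image("wrist");q=get_image("side");B=[560,160.1,.124]
T=np.array([[-127.,50],[127,50],[127,-50],[-127,-50]])
d=cut_out(p,"cover")[0];c=max(cv2.findContours(d["region"].astype(np.uint8),cv2.RETR_EXTERNAL,cv2.CHAIN_APPROX_NONE)[0],key=cv2.contourArea)
print(d["score"],cv2.minAreaRect(ray(p,c.reshape(-1,2)+0.,115)[:,:2].astype(np.float32)))
im=[]
for k in(p,q):
    f=k["frame"].copy();u=proj(k,outline(B,115,T));cv2.polylines(f,[np.round(u).astype(int)],True,(0,0,255),1)
    x,y=u.mean(0).astype(int);h=130 if k is p else 65
    x0,y0=max(x-h,0),max(y-h,0);im.append(cv2.resize(f[y0:y0+2*h,x0:x0+2*h],(400,400),interpolation=2))
cv2.imwrite("pics/w9.png",np.hstack(im))
E
```

```text
0.89 ((558.6524047851562, 161.708251953125), (250.1717987060547, 100.19552612304688), 6.680882453918457)
```

View pics/w9.png

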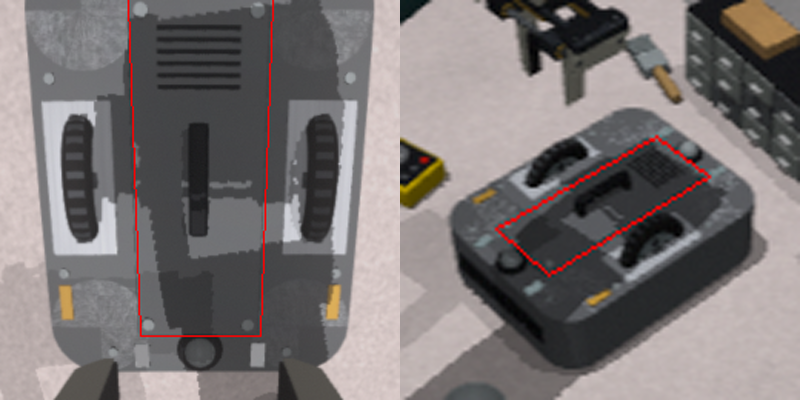

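The cover sits on the seated outline in both views (handle at crop 198,180), level at z=115. I hand the job in.

```bash
python3 -c "
from workcell import *
print(job_done())"
```

```text
the job is handed in; nothing more can be done
None
```

I handed the job in at about 48 s: both wheels were rocked to both stops, all three packs are seated in their pockets and the cover is seated level on the rim; the hand-in gave no verdict.

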